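Hang the brush bin on the slat panel

TASK

Hang the loose grey bin on the upper groove of the slat panel, on whichever side of the pencil holder has more room. Tip the bin's front up, work its tongue up behind the top slat, let the front down until the foot rests on the spring bar and let go so that the bin hangs there by itself, leaning out; then press its front ledge down until the foot snaps past the bar and the bin hangs straight. Do not shove the pencil holder along or knock over the water jar.

Things in the scene. Friction and masses are not known exactly. Their poses are not given: they have to be found in the camera images.
- bin_center (a point): Centre of the loose grey bin (about 160 g), half-way up. Its axes: z up, +x from front to back (tongue side), y across. 85 mm deep, 52 wide, 66 high, open top, 3 mm walls; side walls are full height over the rear 60 mm, front wall and front 25 mm of the sides only 36 mm. Stands upright at the start; grip it across the side walls (52 mm).
- bin_tongue (a point): Root of the bin's tongue: outer face of the back wall, at the tongue's underside, mid-width, 62 mm above the bin's bottom. The tongue runs 10.5 mm backwards (4 mm thick, 40 wide) and ends in an upturned lip, 3 mm thick, whose top is 29 mm above the tongue's underside; gap between back wall and lip 7.5 mm.
- bin_lip (a point): Top of the upturned lip: 9 mm behind the back wall, 29 mm above bin_tongue. It enters the groove freely when the bin's front is tipped up 35 to 40 degrees and the bin moves along the lip's own direction; below about 25 degrees it does not pass.
- bin_foot (a point): Foot: a round bead 6 mm thick, 42 mm long across the bin, on a thin web at the bottom of the back wall; centre 11.5 mm behind the wall, 57 mm below bin_tongue.
- bin_ledge (a point): Middle of the upper face of the flat ledge on the bin's front, the place to press: 22 mm (x) by 52 mm (y), 36 mm above the bin's bottom, its middle 96 mm in front of the back wall's outer face.
- groove (a point): On the fixed upright slat panel: point on its front face, on the sill of the upper groove, mid-length, 160 mm above the table. x points level into the panel, y along the groove, z up. The mouth is 22 mm high; slats 5 mm thick, 400 mm long (y -200 to 200), a hollow 25 mm deep behind. When hung straight, bin_tongue is within about 3 mm of this sill in x and z.
- top_slat (a point): Lower front edge of the panel's top slat, mid-length, 22 mm above the sill; axes as groove. The slat is 18 mm high and is the panel's top. With the bin tipped up 38 degrees the lip is behind it when bin_tongue is 11 mm before the face and 7 mm above the sill; then turn the front down while moving in (at 20 degrees: 6 mm before the face, 6 mm above the sill).
- catch (a joint): Steel spring bar 8 mm thick, lying along the whole lower groove, axis 5 mm behind the panel's face and 52 mm below the upper sill; 0 at rest, to 0.005 m pushed up. The bin's foot must pass under it: the bin first rests on it leaning out 0.1 to 0.2 rad; past it, the foot is about 11 mm behind the face. Snapping takes about 6 to 12 N down on the ledge.
- holder (a joint): Place along the groove (m, in the groove's y) of the middle of the grey pencil holder already hanging on the panel: 0 at mid-panel. It slides stiffly.
- holder_center (a point): Middle of that pencil holder, half-way up: 80 mm wide along the groove, 75 mm deep, 66 mm high, at the height where the bin shall hang; pencils stand out up to 75 mm above its rim.
- jar: Water jar of clear glass, 68 mm across, 85 mm high, standing on the table; origin at the centre of its underside.
Things that resemble listed ones, but are neither listed nor needed, are in the scene too. Leave any pink look-alike of the part that bears bin_center alone.

How it is judged:
By the outcome, as a careful person would: the job done as asked, in the order asked, and still so for the second after the job is handed in, with the robot touching nothing.
It also fails if it takes over 54 s, if anything falls off the work surface, if the arm or the gripper's body presses on something with over 40 N, if the wrist force passes 120 N, or if a joint passes its speed limit or range.

ROBOT

A 6-joint arm with a two-finger parallel gripper is mounted at the origin on the work surface. World frame = base frame: x ahead of the robot, y to its left, z up, the work surface at z = 0. Lengths are in mm, angles in rad, forces in N, time in s.
With the tool pointing down it reaches from about 350 to 875 mm from the base axis. Payload 4.2 kg.
Tool frame: the origin (TCP) lies at the very end of the fingers, on their centre line; the grasp point (between the pads) lies 19 mm behind it; z points along the fingers, y is the line along which they close (so a half turn about z gives the same grasp; the last joint's range is limited). The gripper opens to 85 mm and grips with 20 to 120 N. Pads are 22 mm wide; open, the fingers measure 114 mm over their backs; the gripper's body (76 mm by 85 mm) begins 54 mm behind the grasp point. The pads swing forward as they close: fully open they stand 13 mm farther back than shut.
Start: joints at [1.522, 0.385, 0.008, 0, -1.194, -0.259], TCP at [189.319, 595.615, 231.312] pointing down, gripper open.
Joint ranges: [-3.14, 3.14], [-1.21, 2.06], [-1.07, 1.41], [-3.16, 2.05], [-2.99, -0.16], [-3.1, 3.1]. Speed limits (rad/s): [2.79, 2.79, 3.14, 3.14, 3.14, 3.14].

INTERFACE

Orientations are given as a unit quaternion [x, y, z, w].
In Python, from bench import arm gives the robot as it stands.
- The arm moves only by the tool servo_tool, never from a script. Its argument "rows" is a list that holds one entry, the list of rows, each a list of 7 numbers: the finger opening in mm, from 0 to 85.4, then the shift along the tool's x, y, z in mm, then the turn, a rotation vector about the tool's x, y, z in rad. A call has 1 to 10 rows; each row is the pose to reach, as a shift and turn from the pose commanded when the call began, along the tool's axes at that moment; what a row does not reach only later rows make up. A row lasts 1/8 s, in which the tool goes at most 62.5 mm and 10.7 degrees, less where a joint would pass 70% of its speed; a pose out of reach is approached as far as the arm can. A call with a gripper value outside its range is refused whole. The fingers move at their own pace and stop on an object; the grip force is fixed at half the most. Time passes only in rows, so rows that repeat a pose let the fingers close. It gives the time, the measured TCP pose, the force, the opening and the grip force at its end, in the units of the state.
- arm.read_state(): the state, without advancing time (a new reading comes with each control period).
- arm.get_image(name): name is "scene" or "top"; returns the picture (480x640x3 uint8, red, green, blue); there is no depth.
- arm.camera_params(name): a dict with "intrinsics" (3x3 intrinsics, pixels), "D" ([k1, k2, p1, p2, k3] as OpenCV has them; the pictures are not rectified), "R" (3x3) and "t" (3): a world point X has camera coordinates R X + t. Camera axes: x right, y down, z forward; pixel columns grow to the right and rows downward; lengths in mm; the calibration is good to about 2 mm. A picture is of the moment at which its call begins. camera_params takes no time and is no camera call.
- arm.job_done(): hands the job in; it is judged then, once.
The state is a dict: "clock": time; "joints": joint angles; "joint_vel": joint speeds; "joint_efforts": joint torques, N m; "position": TCP position; "ee_rot": TCP orientation; "contact_force": force on the tool from outside, world axes, zero at the start; "wrist_torque": the same for the moment, N m; "gripper_width": finger opening in mm; "grasp_force": force on a finger pad.
Only numpy, scipy, OpenCV 4.12 (cv2) and the standard library are available. Lean on these libraries where they do the work, as an engineer would, in place of code of your own. Each camera call takes 0.05 s, during which the arm holds its last target. There are 200 camera calls.

## Working session

There is one attempt and no reset: what is moved stays moved. The work goes in short steps, Python scripts to look and compute and a tool call to move; the robot and the scene stay as the last step left them, time stands still between calls to the robot, and variables do not carry over. Pictures are saved under pics/ and viewed, at most 10 in all, crops included, and the job is handed in when it is done.

Besides the shell and the picture viewer there is one more tool, called after "Request:" by a JSON object that holds its "method" and its "body", one argument or row to a line. servo_tool: Moves the arm, as the interface text tells. Its arguments: {"type":"object","properties":{"rows":{"type":"array"}},"required":["rows"]}

```bash
mkdir -p pics; python3 - <<'E'
from bench import arm
import cv2
for n in("scene","top"):
    cv2.imwrite(f"pics/{n}0.png",arm.get_image(n)[:,:,::-1]); p=arm.camera_params(n); print({k:[[round(float(b),4) for b in a] if hasattr(a,'__len__') else round(float(a),3) for a in v] for k,v in p.items()})
s=arm.read_state();print(s['clock'],s['position'],s['ee_rot'])
E
```

```text
{'intrinsics': [[609.0897, 0.0, 321.4854], [0.0, 609.0897, 237.3181], [0.0, 0.0, 1.0]], 'D': [-0.154, 0.0, 0.0, 0.0, 0.0], 'R': [[0.5382, 0.8427, -0.0122], [0.5711, -0.3753, -0.7301], [-0.6199, 0.386, -0.6832]], 't': [-269.63, -252.341, 1350.831]}
{'intrinsics': [[473.5631, 0.0, 324.1839], [0.0, 473.5631, 239.4725], [0.0, 0.0, 1.0]], 'D': [-0.102, 0.0, 0.0, 0.0, 0.0], 'R': [[0.0113, -0.9996, 0.0259], [-0.9889, -0.015, -0.1478], [0.1481, -0.024, -0.9887]], 't': [-67.875, 600.301, 846.763]}
0.1 [189.17248343 595.14789808 230.33898064] [ 9.88169329e-01 -1.53363764e-01 -9.09994769e-05  9.62117980e-04]
```

View pics/scene0.png

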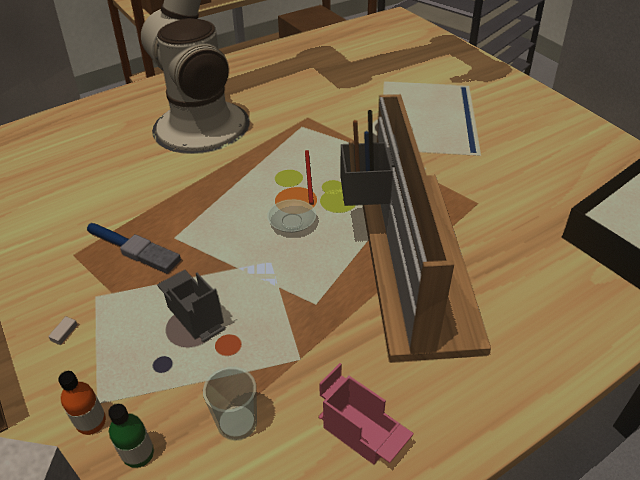

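View pics/top0.png

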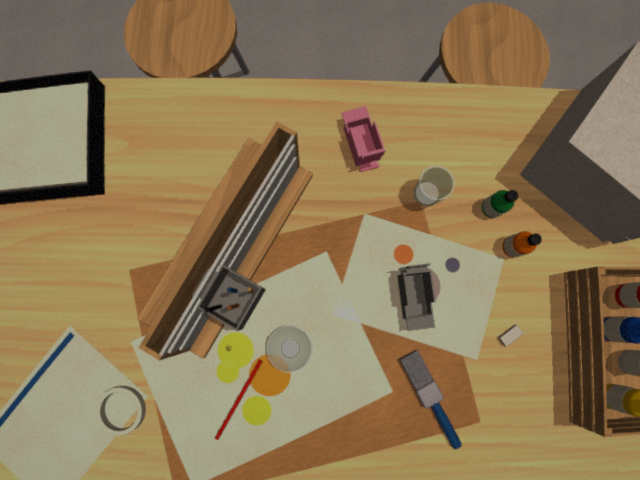

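```bash
cat > h.py <<'E'
import numpy as np,cv2
from bench import arm
def cam(n):
    p=arm.camera_params(n); return [np.array(p[k],float) for k in("intrinsics","D","R","t")]
def ray(n,uv):
    K,D,R,t=cam(n); q=cv2.undistortPoints(np.array(uv,float).reshape(-1,1,2),K,D).reshape(-1,2)
    d=np.c_[q,np.ones(len(q))]@R; return -R.T@t,d
def onz(n,uv,z):
    c,d=ray(n,uv); return c+d*((z-c[2])/d[:,2])[:,None]
def tri(us,ut):
    cs,ds=ray("scene",us);ct,dt=ray("top",ut);out=[]
    for a,b in zip(ds,dt):
        s=np.linalg.lstsq(np.c_[a,-b],ct-cs,rcond=None)[0]; p,q=cs+a*s[0],ct+b*s[1]
        out.append([*((p+q)/2),np.linalg.norm(p-q)])
    return np.array(out)
def proj(n,X):
    K,D,R,t=cam(n); return cv2.projectPoints(np.array(X,float).reshape(-1,1,3),cv2.Rodrigues(R)[0],t,K,D)[0].reshape(-1,2)
E
python3 - <<'E'
import cv2,numpy as np
s=cv2.imread("pics/scene0.png");t=cv2.imread("pics/top0.png")
r=lambda i,f:cv2.convertScaleAbs(cv2.resize(i,None,fx=f,fy=f,interpolation=cv2.INTER_CUBIC),alpha=1.8,beta=20)
a=r(s[260:350,150:250],4);b=r(t[250:340,380:480],4)
cv2.imwrite("pics/bin.png",np.hstack([a,b]))
a=r(s[80:370,330:500],2);b=r(t[115:365,130:320],2)
H=600;c=np.zeros((600,800,3),np.uint8);c[:580,:340]=a;c[:500,360:740]=b
cv2.imwrite("pics/panel.png",c)
E
```

```text
(no output)
```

View pics/bin.png

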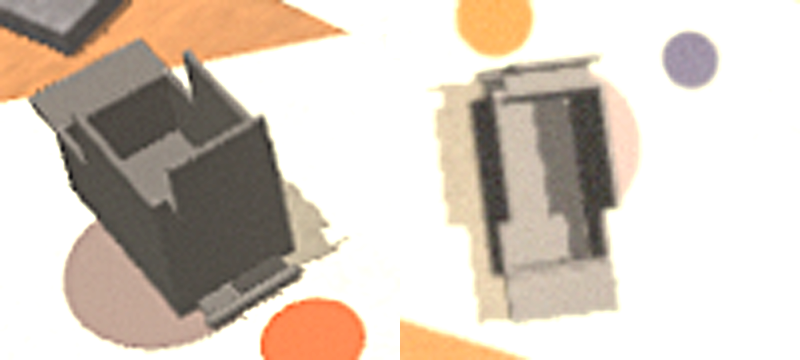

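View pics/panel.png

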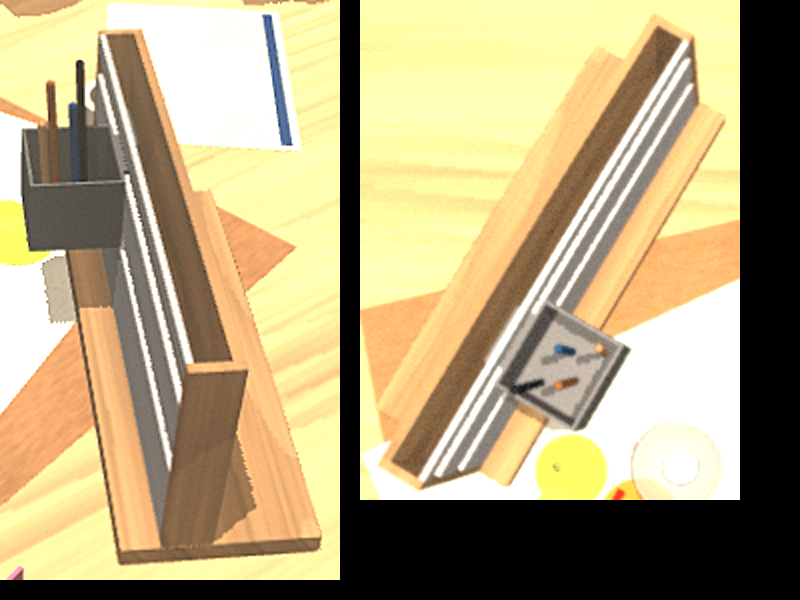

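```bash
python3 - <<'E'
from h import *
np.set_printoptions(suppress=True,precision=1)
L=onz("top",[(406.2,317),(432,314.5),(434.5,327),(407,330)],36);print(L)
c=L.mean(0)
fx=(L[0]+L[1]-L[2]-L[3]);fx[2]=0
lat=(L[0]+L[3]-L[1]-L[2]); lat[2]=0;lat/=np.linalg.norm(lat); f=np.array([lat[1],-lat[0],0]); print("lat",lat,"f",f,fx/np.linalg.norm(fx))
def P(x,y,z): return c*[1,1,0]+f*(x+96)+lat*y+[0,0,z]   # x from back wall outer face
names={"ledge":[(-107,26,36),(-107,-26,36),(-85,26,36),(-85,-26,36)],"backtop":[(0,26,66),(0,-26,66)],"step top":[(-60,26,66),(-60,-26,66)],"step low":[(-60,26,36),(-60,-26,36)],"lip":[(10,20,91),(10,-20,91)],"foot":[(11,21,5),(11,-21,5)],"backbot":[(0,26,0),(0,-26,0)],"frontbot":[(-85,26,0)]}
for k,v in names.items():
    X=[P(*q) for q in v]
    print(k,"scene",((proj("scene",X)-[150,260])*4).tolist() and ((proj("scene",X)-[150,260])*4).round().tolist(),"top",((proj("top",X)-[380,250])*4+[400,0]).round().tolist())
E
```

```text
[[ 457.7 -215.9   36. ]
 [ 462.6 -265.1   36. ]
 [ 439.3 -269.6   36. ]
 [ 433.6 -217.2   36. ]]
lat [-0.1  1.   0. ] f [1.  0.1 0. ] [1.  0.1 0. ]
ledge scene [[142.0, 36.0], [27.0, 96.0], [169.0, 67.0], [53.0, 128.0]] top [[508.0, 318.0], [617.0, 306.0], [503.0, 271.0], [611.0, 259.0]]
backtop scene [[270.0, 143.0], [148.0, 210.0]] top [[495.0, 86.0], [606.0, 75.0]]
step top scene [[188.0, 51.0], [69.0, 114.0]] top [[510.0, 216.0], [621.0, 205.0]]
step low scene [[200.0, 104.0], [84.0, 166.0]] top [[497.0, 217.0], [605.0, 206.0]]
lip scene [[261.0, 120.0], [164.0, 174.0]] top [[516.0, 57.0], [604.0, 49.0]]
foot scene [[295.0, 271.0], [201.0, 326.0]] top [[479.0, 72.0], [562.0, 65.0]]
backbot scene [[293.0, 256.0], [177.0, 322.0]] top [[469.0, 96.0], [572.0, 87.0]]
frontbot scene [[183.0, 128.0]] top [[488.0, 269.0]]
```

```bash
python3 - <<'E'
from h import *
np.set_printoptions(suppress=True,precision=1)
t=cv2.imread("pics/top0.png");hsv=cv2.cvtColor(t,cv2.COLOR_BGR2HSV)
print("topcam",ray("top",[(320,240)])[0])
m=((hsv[...,1]<45)&(hsv[...,2]>105)).astype(np.uint8)
roi=np.zeros_like(m);cv2.fillPoly(roi,[np.array([(145,365),(285,120),(310,150),(205,360)])],1)
n,lab,st,_=cv2.connectedComponentsWithStats(m*roi)
for i in range(1,n):
    if st[i,4]<25: continue
    p=np.argwhere(lab==i)[:,::-1].astype(float)
    vx,vy,x0,y0=cv2.fitLine(p.astype(np.float32),cv2.DIST_L2,0,.01,.01).ravel()
    s=(p-[x0,y0])@[vx,vy]; w=np.abs((p-[x0,y0])@[-vy,vx]).mean()
    e=np.array([[x0+vx*k,y0+vy*k] for k in(s.min(),s.max())])
    print(st[i,4],e.tolist(),"w",w)
    for z in(200,160,112): 
        q=onz("top",e,z); d=q[1]-q[0]; print("  z",z,q.tolist(),np.linalg.norm(d),"ang",np.degrees(np.arctan2(d[1],d[0])))
E
```

```text
topcam [469.  -38.5 927.6]
857 [[160.24553284461732, 353.5431194539369], [291.986330046091, 135.99172641045476]] w 0.8850631906366485
  z 200 [[399.5870547230875, 190.16001736215975, 200.0], [745.9268803008274, -2.3179669192093186, 200.0]] 396.231055337966 ang -29.06306944018089
  z 160 [[395.7707423471061, 202.73121185266183, 160.0], [761.1495606241278, -0.32767207370894624, 160.0]] 418.0126686919144 ang -29.06306944018089
  z 112 [[391.1911674959284, 217.81664524126435, 112.0], [779.4167770120883, 2.0606817408915106, 112.0]] 444.1506047166525 ang -29.06306944018089
488 [[215.77833903631029, 271.8654392804122], [293.5625389517887, 143.73442910430484]] w 0.8197052834762223
  z 200 [[525.0906489334858, 110.05135255017802, 200.0], [732.8415786631667, -5.168180772847819, 200.0]] 237.5626015658245 ang -29.01293340960623
  z 160 [[528.1735200687262, 118.21881356313295, 160.0], [747.3449337921099, -3.3345678817264783, 160.0]] 250.62189276714457 ang -29.012933409606237
  z 112 [[531.8729654310148, 128.01976677867887, 112.0], [764.748959946842, -1.134232412380868, 112.0]] 266.2930422087288 a
[... 1532 characters left out ...]
7
  z 112 [[399.0506803150542, 184.79652813165396, 112.0], [463.0230585813333, 149.3194991585964, 112.0]] 73.15110912213886 ang -29.011344844395577
27 [[148.02114251605101, 364.47542185936794], [151.41218988078575, 357.1919067697769]] w 1.2077469074354465
  z 200 [[382.7191354917018, 208.28120705576305, 200.0], [393.75521324610315, 203.53512565680128, 200.0]] 12.013338455515303 ang -23.270193319622216
  z 160 [[377.97555986910214, 221.8485595760363, 160.0], [389.6183128836883, 216.84157659304708, 160.0]] 12.673735690418942 ang -23.270193319622244
  z 112 [[372.2832691219825, 238.12938260036427, 112.0], [384.6540324487905, 232.80931771654204, 112.0]] 13.466212372303312 ang -23.270193319622443
```

```bash
cat >> h.py <<'E'
from scipy.spatial.transform import Rotation as Ro
Z=np.array([0,0,1.])
def frame(yaw): # f (bin x), lat (bin y)
    return np.array([np.cos(yaw),np.sin(yaw),0]),np.array([-np.sin(yaw),np.cos(yaw),0])
def tool(yaw,a): # tool x~-f, y=lat, body leaning a (rad) towards bin front
    f,l=frame(yaw); z=f*np.sin(a)-Z*np.cos(a); return Ro.from_matrix(np.c_[np.cross(l,z),l,z])
YP=np.radians(61.0); N,PY=frame(YP) # panel into-normal, groove y
G0=np.array([571.5,91.6,160.])
def rows(T,p0=None,R0=None):
    s=arm.read_state(); p0=s['position'] if p0 is None else p0; R0=Ro.from_quat(s['ee_rot']) if R0 is None else R0
    for p,R in T: print(np.r_[R0.inv().apply(np.array(p)-p0).round(1),(R0.inv()*R).as_rotvec().round(3)].tolist())
E
python3 - <<'E'
from h import *
np.set_printoptions(suppress=True,precision=1)
print("jar",onz("top",[(435,185)],40)); 
h=onz("top",[(222.5,265),(264,289),(237.5,329),(200,305)],164);print("holder",h,(h-G0)@np.c_[N,PY],)
yb=np.radians(5.96);f,l=frame(yb);W=np.array([543.8,-232,0])
a=np.radians(30);R=tool(yb,a);g=W-32*f+42*Z;tz=R.as_matrix()[:,2];tcp=g+19*tz
print(tcp,tz)
s=arm.read_state();up=s['position']+[0,0,100]
rows([(up,Ro.from_quat(s['ee_rot'])),(tcp-120*tz+[0,0,120],R),(tcp-110*tz,R),(tcp,R)])
E
```

```text
jar [[ 712.9 -275.5   40. ]]
holder [[539.2 107.  164. ]
 [501.6  38.7 164. ]
 [437.4  79.2 164. ]
 [474.3 140.7 164. ]] [[ -2.3  35.7]
 [-80.2  35.5]
 [-75.9 111.3]
 [ -4.2 108.8]]
[ 521.4 -234.3   25.5] [ 0.5  0.1 -0.9]
[0.0, 0.2, -100.0, 0.0, 0.0, 0.0]
[513.1, 713.8, -17.7, 0.71, -0.151, 2.647]
[517.6, 711.6, 111.0, 0.71, -0.151, 2.647]
[568.0, 689.4, 206.2, 0.71, -0.151, 2.647]
```

Request:
{"method": "servo_tool", "body": {
  "rows": [
    [[85, 0, 0, -100, 0, 0, 0], [85, 0, 0, -100, 0, 0, 0], [85, 513, 714, -90, 0.71, -0.15, 2.647], [85, 513, 714, -90, 0.71, -0.15, 2.647], [85, 513, 714, -90, 0.71, -0.15, 2.647], [85, 513, 714, -90, 0.71, -0.15, 2.647], [85, 513, 714, -90, 0.71, -0.15, 2.647], [85, 513, 714, -90, 0.71, -0.15, 2.647], [85, 513, 714, -90, 0.71, -0.15, 2.647], [85, 513, 714, -90, 0.71, -0.15, 2.647]]
  ]
}}

```text
clock: 1.35
position: [343.8, 118.2, 325.6]
ee_rot: [-0.621, 0.763, 0.01, 0.181]
contact_force: [1.5, 0.5, -0.4]
gripper_width: 84.7
grasp_force: 0.0
```

```bash
cat > g.py <<'E'
from h import *
np.set_printoptions(suppress=True,precision=2)
yb=np.radians(5.96);f,l=frame(yb);W=np.array([543.8,-232,0])
a=np.radians(30);R=tool(yb,a);g=W-32*f+42*Z;tz=R.as_matrix()[:,2];tcp=g+19*tz
s=arm.read_state();print(s['clock'],s['position'],np.array(s['joints']),s['contact_force'],s['gripper_width'])
E
cat g.py > a.py; echo 'rows([(tcp-120*tz+[0,0,120],R),(tcp-110*tz,R),(tcp,R)])'>>a.py; python3 a.py
```

```text
1.35 [343.77 118.21 325.59] [ 0.81 -0.35 -0.57  0.03 -0.99 -1.03] [ 1.53  0.51 -0.39] 84.7032949846595
[341.0, -178.6, 16.1, 0.322, -0.065, 1.195]
[376.8, -156.2, 137.8, 0.322, -0.065, 1.195]
[390.0, -187.0, 242.6, 0.322, -0.065, 1.195]
```

Request:
{"method": "servo_tool", "body": {
  "rows": [
    [[85, 341, -179, 16, 0.322, -0.065, 1.195], [85, 341, -179, 16, 0.322, -0.065, 1.195], [85, 341, -179, 16, 0.322, -0.065, 1.195], [85, 341, -179, 16, 0.322, -0.065, 1.195], [85, 341, -179, 16, 0.322, -0.065, 1.195], [85, 341, -179, 16, 0.322, -0.065, 1.195], [85, 341, -179, 16, 0.322, -0.065, 1.195], [85, 341, -179, 16, 0.322, -0.065, 1.195], [85, 377, -156, 138, 0.322, -0.065, 1.195], [85, 377, -156, 138, 0.322, -0.065, 1.195]]
  ]
}}

```text
clock: 2.6
position: [468.6, -236.9, 125.8]
ee_rot: [-0.055, 0.964, 0.012, 0.26]
contact_force: [0.6, 0.7, 0.3]
gripper_width: 84.9
grasp_force: 0.0
```

```bash
python3 a.py
```

```text
2.6 [ 468.57 -236.95  125.8 ] [-0.32  0.2  -0.5  -0.51 -0.43 -0.72] [0.62 0.71 0.29] 84.89097036909816
[-55.9, -3.5, -110.5, -0.001, 0.003, 0.01]
[4.4, -2.8, 3.2, -0.001, 0.003, 0.01]
[4.7, -2.8, 113.2, -0.001, 0.003, 0.01]
```

Request:
{"method": "servo_tool", "body": {
  "rows": [
    [[85, 4, -3, 30, 0, 0, 0.01], [85, 4.5, -3, 60, 0, 0, 0.01], [85, 4.5, -3, 90, 0, 0, 0.01], [85, 4.5, -3, 113, 0, 0, 0.01], [85, 4.5, -3, 113, 0, 0, 0.01]]
  ]
}}

```text
clock: 3.22
position: [520.9, -234.4, 24.5]
ee_rot: [-0.049, 0.965, 0.015, 0.257]
contact_force: [0.0, -0.3, 0.3]
gripper_width: 85.0
grasp_force: 0.0
```

```bash
python3 a.py;python3 - <<'E'
from h import *
s=arm.get_image("scene")[:,:,::-1];t=arm.get_image("top")[:,:,::-1]
r=lambda i:cv2.convertScaleAbs(cv2.resize(i,None,fx=2.5,fy=2.5),alpha=1.6,beta=15)
cv2.imwrite("pics/g1.png",np.hstack([r(s[220:380,120:280]),r(t[220:380,340:500])]))
E
```

```text
3.225 [ 520.94 -234.44   24.5 ] [-0.33  0.44 -0.42 -0.74 -0.31 -0.48] [ 0.02 -0.26  0.29] 84.97442986128517
[-60.4, 0.7, -224.7, 0.002, -0.002, -0.003]
[-0.7, 0.3, -110.7, 0.002, -0.002, -0.003]
[-0.9, 0.1, -0.7, 0.002, -0.002, -0.003]
```

View pics/g1.png

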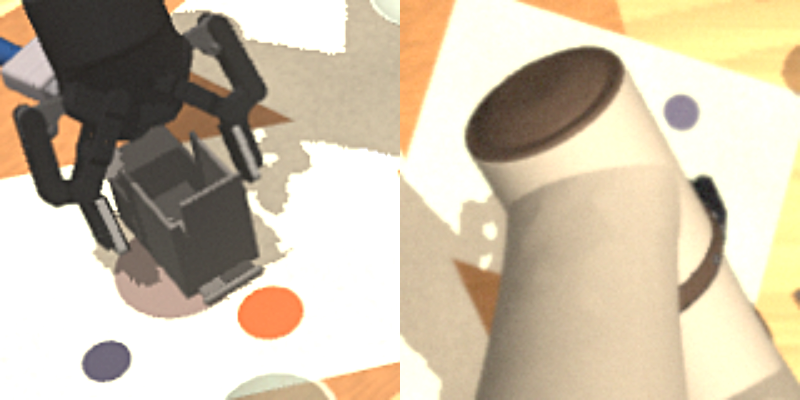

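Request:
{"method": "servo_tool", "body": {
  "rows": [
    [[45, 0, 0, 0, 0, 0, 0], [45, 0, 0, 0, 0, 0, 0], [45, 0, 0, 0, 0, 0, 0], [45, 0, 0, 0, 0, 0, 0], [45, 0, 0, 0, 0, 0, 0], [45, 0, 0, 0, 0, 0, 0]]
  ]
}}

```text
clock: 4.08
position: [520.8, -235.3, 26.6]
ee_rot: [-0.048, 0.965, 0.014, 0.259]
contact_force: [-3.4, 2.4, 6.1]
gripper_width: 51.2
grasp_force: 62.1
```

```bash
cat >> g.py <<'E'
# bin in tool frame (relative grasp): tongue offset in bin axes from tcp
def bintcp(yaw,th,tongue,a=np.radians(30),gx=-32,gz=42):
    """tcp & R for tipping th (front up), with tongue root at world point"""
    f,l=frame(yaw); Rb=tool(yaw,a-th)
    d0=19*np.array([np.sin(a),-np.cos(a)])+[gx,gz-62] # tcp rel tongue, untipped (x,z)
    c,s_=np.cos(th),np.sin(th)
    x,z=d0[0]*c+d0[1]*s_, -d0[0]*s_+d0[1]*c
    return np.array(tongue)+f*x+Z*z, Rb
def panel(x,y,z): return G0+N*x+PY*y+Z*z
E
cat > b.py <<'E'
from g import *
d=np.radians
rows([(s['position']+[0,0,150],Ro.from_quat(s['ee_rot'])),bintcp(YP,d(38),panel(-60,-90,40)),bintcp(YP,d(38),panel(-35,-90,-30))])
E
python3 b.py
```

```text
4.075 [ 520.81 -235.29   26.63] [-0.33  0.43 -0.42 -0.74 -0.31 -0.48] [-3.45  2.42  6.09] 51.15610367178235
[-75.1, 0.4, -129.9, 0.0, 0.0, 0.0]
[-165.7, 187.0, -86.7, -0.185, 0.612, -0.964]
[-142.9, 207.3, -19.0, -0.185, 0.612, -0.964]
```

Request:
{"method": "servo_tool", "body": {
  "rows": [
    [[45, -10, 0, -17, 0, 0, 0], [45, -35, 0, -61, 0, 0, 0], [45, -75, 0, -130, 0, 0, 0], [45, -166, 187, -87, -0.185, 0.612, -0.964], [45, -166, 187, -87, -0.185, 0.612, -0.964], [45, -166, 187, -87, -0.185, 0.612, -0.964], [45, -166, 187, -87, -0.185, 0.612, -0.964], [45, -166, 187, -87, -0.185, 0.612, -0.964], [45, -166, 187, -87, -0.185, 0.612, -0.964], [45, -166, 187, -87, -0.185, 0.612, -0.964]]
  ]
}}

```text
clock: 5.32
position: [602.2, -39.2, 182.8]
ee_rot: [-0.506, 0.859, -0.035, -0.061]
contact_force: [-1.4, 0.0, -2.7]
gripper_width: 51.5
grasp_force: 62.2
```

```bash
cat > b.py <<'E'
from g import *
d=np.radians
print((np.array(s['position'])-G0)@np.c_[N,PY,Z], s['grasp_force'])
rows([bintcp(YP,d(38),panel(-60,-90,40)),bintcp(YP,d(38),panel(-45,-90,-28))])
E
python3 b.py
```

```text
5.325 [602.18 -39.17 182.77] [ 0.25  0.42 -0.11  0.11 -1.14 -0.81] [-1.36  0.01 -2.73] 51.45663835291022
[-99.5  -90.24  22.77] 62.15349197387695
[1.0, 0.2, -2.2, 0.002, -0.002, 0.0]
[-23.4, 0.1, 63.0, 0.002, -0.002, 0.0]
```

Now move to the insertion start and check the bin with both cameras.

Request:
{"method": "servo_tool", "body": {
  "rows": [
    [[45, -12, 0, 30, 0, 0, 0], [45, -23, 0, 60, 0, 0, 0], [45, -23, 0, 62, 0, 0, 0], [45, -23, 0, 62, 0, 0, 0]]
  ]
}}

```text
clock: 5.82
position: [609.1, -28.0, 120.6]
ee_rot: [-0.506, 0.86, -0.036, -0.06]
contact_force: [0.9, 0.9, -1.9]
gripper_width: 51.0
grasp_force: 62.2
```

```bash
python3 b.py; cat > snap.py <<'E'
from h import *
import sys
s=arm.get_image("scene")[:,:,::-1];t=arm.get_image("top")[:,:,::-1]
r=lambda i:cv2.convertScaleAbs(cv2.resize(i,None,fx=4,fy=4,interpolation=cv2.INTER_CUBIC),alpha=2.2,beta=20)
cv2.imwrite(sys.argv[1],np.hstack([r(s[190:340,330:430]),r(t[115:265,225:325])]))
E
python3 snap.py pics/i1.png; python3 - <<'E'
from g import *
th=np.radians(38);c,S=np.cos(th),np.sin(th)
T0=bintcp(YP,th,[0,0,0])[0]; tg=np.array(s['position'])-T0; print("tongue in panel",(tg-G0)@np.c_[N,PY,Z])
def P(x,y,z): return tg+N*(x*c+z*S)+PY*y+Z*(-x*S+z*c)
for k,v in {"liptop":[(10.5,20,29),(10.5,-20,29)],"foot":[(14,21,-57),(14,-21,-57)],"ledge":[(-107,26,-26),(-107,-26,-26)]}.items():
    X=[P(*q) for q in v]; print(k,((proj("scene",X)-[330,190])*4).round(),((proj("top",X)-[225,115])*4+[400,0]).round())
X=[panel(0,-200,22),panel(0,-200,0),panel(0,-200,40)];print("panelend",((proj("scene",X)-[330,190])*4).round(),((proj("top",X)-[225,115])*4+[400,0]).round())
E
```

```text
5.825 [609.09 -28.05 120.58] [ 0.27  0.49 -0.17  0.12 -1.01 -0.84] [ 0.87  0.88 -1.86] 50.98577287750987
[-86.42 -90.89 -39.42] 62.16789722442627
[22.6, 0.8, -62.0, -0.0, -0.0, -0.001]
[-1.7, 0.9, 3.2, -0.0, -0.0, -0.001]
5.925 [609.64 -27.85 121.28] [ 0.27  0.49 -0.17  0.12 -1.01 -0.84] [-0.57 -0.07 -2.26] 51.59854640711337
tongue in panel [-45.81 -91.26 -23.84]
liptop [[238. 128.]
 [255. 204.]] [[565. 401.]
 [613. 320.]]
foot [[ 95. 271.]
 [106. 352.]] [[674. 488.]
 [721. 409.]]
ledge [[-116.   73.]
 [-110.  173.]] [[824. 556.]
 [888. 444.]]
panelend [[365. 326.]
 [358. 374.]
 [371. 286.]] [[677.  99.]
 [679. 117.]
 [676.  83.]]
```

View pics/i1.png

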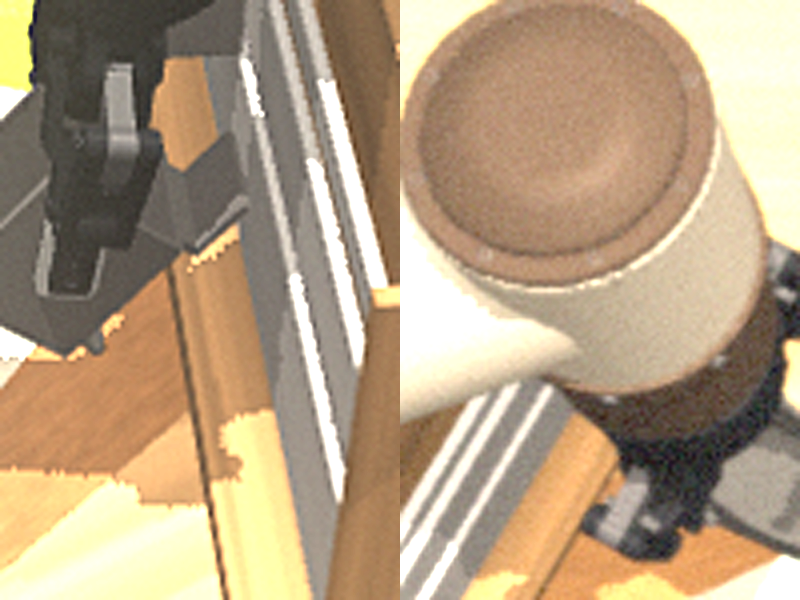

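```bash
sed -i 's/gx=-32/gx=-29/' g.py; cat > c.py <<'E'
from g import *
import sys
d=np.radians
th=float(sys.argv[1]); T0=bintcp(YP,d(th),[0,0,0])[0]
e=np.array(s['ee_rot']); tz=Ro.from_quat(e).as_matrix()[:,2]
tipn=30-np.degrees(np.arctan2(tz@N,-tz[2])); T1=bintcp(YP,d(tipn),[0,0,0])[0]
print("tip now",tipn,"tongue",(np.array(s['position'])-T1-G0)@np.c_[N,PY,Z],"grip",s['grasp_force'],"F panel",np.array(s['contact_force'])@np.c_[N,PY,Z],"M",np.array(s['wrist_torque'])@np.c_[N,PY,Z])
for q in sys.argv[2:]:
    t,x,z=map(float,q.split(','));rows([bintcp(YP,d(t),panel(x,-90,z))])
E
python3 c.py 38 38,-35.6,-24.5 38,-23.3,-8.8 38,-17,-1 38,-11,7
```

```text
5.925 [609.64 -27.85 121.28] [ 0.27  0.49 -0.17  0.12 -1.01 -0.84] [-0.57 -0.07 -2.26] 51.59854640711337
tip now 37.93257573075254 tongue [-48.19 -91.26 -21.95] grip 62.16947793960571 F panel [-0.33  0.46 -2.26] M [-0.04 -0.36 -0.01]
[-12.8, 1.3, 0.7, -0.002, 0.001, -0.001]
[-22.8, 1.3, -16.5, -0.002, 0.001, -0.001]
[-28.0, 1.3, -25.1, -0.002, 0.001, -0.001]
[-32.8, 1.3, -33.9, -0.002, 0.001, -0.001]
```

Request:
{"method": "servo_tool", "body": {
  "rows": [
    [[45, -13, 1, 1, 0, 0, 0], [45, -18, 1, -8, 0, 0, 0], [45, -23, 1, -16.5, 0, 0, 0], [45, -25.5, 1, -21, 0, 0, 0], [45, -28, 1, -25, 0, 0, 0], [45, -28, 1, -25, 0, 0, 0]]
  ]
}}

```text
clock: 6.68
position: [622.1, -0.8, 141.4]
ee_rot: [-0.506, 0.86, -0.035, -0.063]
contact_force: [-2.4, -4.7, 0.3]
gripper_width: 50.9
grasp_force: 64.4
```

```bash
python3 c.py 38 38,-11,7
```

```text
6.675 [622.11  -0.83 141.38] [ 0.31  0.49 -0.11  0.11 -1.08 -0.87] [-2.41 -4.71  0.27] 50.93081639474704
tip now 38.251187671643194 tongue [-18.43 -89.08  -2.06] grip 64.36358213424683 F panel [-5.29 -0.17  0.27] M [ 0.26  0.9  -0.05]
[-6.1, -0.9, -9.9, 0.002, -0.004, -0.0]
```

```bash
python3 c.py 38 38,-21,-1 38,-17.5,3 38,-14,7
```

```text
6.675 [622.11  -0.83 141.38] [ 0.31  0.49 -0.11  0.11 -1.08 -0.87] [-2.41 -4.71  0.27] 50.93081639474704
tip now 38.251187671643194 tongue [-18.43 -89.08  -2.06] grip 64.36358213424683 F panel [-5.29 -0.17  0.27] M [ 0.26  0.9  -0.05]
[2.6, -0.9, -0.5, 0.002, -0.004, -0.0]
[-0.3, -0.9, -5.0, 0.002, -0.004, -0.0]
[-3.2, -0.9, -9.5, 0.002, -0.004, -0.0]
```

Request:
{"method": "servo_tool", "body": {
  "rows": [
    [[45, 2.5, -1, -0.5, 0, 0, 0], [45, 2.5, -1, -0.5, 0, 0, 0]]
  ]
}}

```text
clock: 6.92
position: [623.5, -2.0, 141.7]
ee_rot: [-0.506, 0.86, -0.035, -0.06]
contact_force: [-0.1, -0.3, -0.9]
gripper_width: 51.3
grasp_force: 64.5
```

```bash
python3 c.py 38 38,-14,7
```

```text
6.925 [623.53  -2.04 141.72] [ 0.3   0.49 -0.11  0.11 -1.08 -0.87] [-0.15 -0.26 -0.94] 51.30758203711896
tip now 37.97454593841145 tongue [-18.87 -90.9   -1.54] grip 64.45046424865723 F panel [-0.3   0.   -0.94] M [-0.03 -0.41  0.  ]
[-3.6, 0.9, -9.1, -0.0, 0.0, -0.0]
```

Request:
{"method": "servo_tool", "body": {
  "rows": [
    [[45, -1, 1, -3, 0, 0, 0], [45, -2.2, 1, -6, 0, 0, 0], [45, -3.5, 1, -9, 0, 0, 0], [45, -3.5, 1, -9, 0, 0, 0]]
  ]
}}

```text
clock: 7.42
position: [624.6, 2.5, 149.9]
ee_rot: [-0.506, 0.86, -0.035, -0.06]
contact_force: [-0.2, 0.7, -2.2]
gripper_width: 51.0
grasp_force: 64.4
```

```bash
python3 c.py 38 38,-14,7;python3 snap.py pics/i2.png
```

```text
7.425 [624.63   2.5  149.93] [ 0.31  0.48 -0.09  0.11 -1.1  -0.87] [-0.16  0.73 -2.17] 51.01213966450504
tip now 38.023501708478534 tongue [-14.36 -89.66   6.64] grip 64.44893002510071 F panel [ 0.56  0.49 -2.17] M [-0.02 -0.42 -0.04]
[-0.3, -0.3, -0.4, 0.0, -0.0, -0.0]
```

View pics/i2.png

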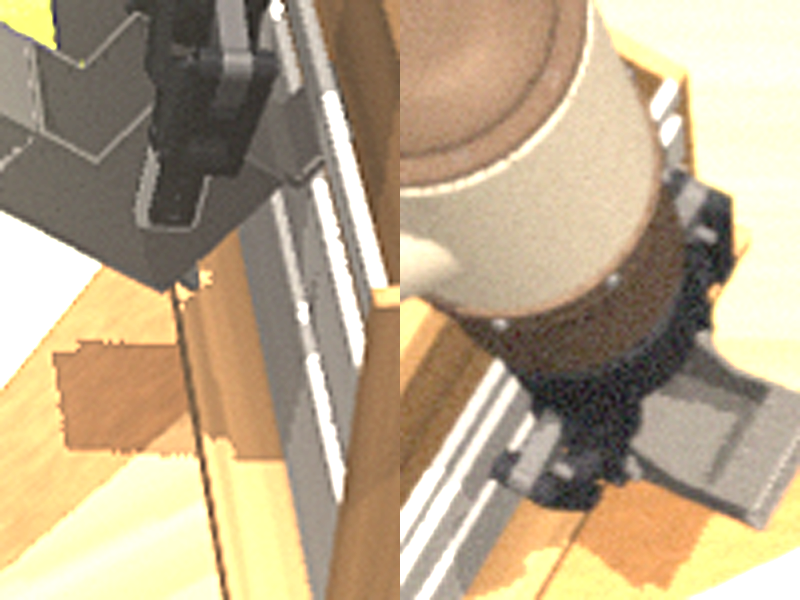

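```bash
python3 c.py 38 33,-12,6.8 29,-10.5,6.5 24,-9,6.2 20,-8,6
```

```text
7.525 [624.28   2.31 149.55] [ 0.31  0.49 -0.09  0.11 -1.1  -0.87] [-0.   -0.77 -2.57] 51.72222844515851
tip now 38.055178149855045 tongue [-14.69 -89.45   6.23] grip 64.4487726688385 F panel [-0.67 -0.37 -2.57] M [-0.   -0.33  0.01]
[-4.6, -0.6, 2.1, 0.001, -0.088, -0.0]
[-8.0, -0.6, 4.4, 0.001, -0.158, -0.0]
[-12.0, -0.6, 7.1, 0.001, -0.245, -0.0]
[-15.1, -0.6, 9.1, 0.001, -0.315, -0.0]
```

Request:
{"method": "servo_tool", "body": {
  "rows": [
    [[45, -2.3, 0, 1, 0, -0.044, 0], [45, -4.6, -0.5, 2, 0, -0.088, 0], [45, -6.3, -0.5, 3.2, 0, -0.123, 0], [45, -8, -0.5, 4.4, 0, -0.158, 0], [45, -8, -0.5, 4.4, 0, -0.158, 0]]
  ]
}}

```text
clock: 8.15
position: [627.8, 7.5, 144.1]
ee_rot: [-0.507, 0.862, 0.005, 0.007]
contact_force: [-0.6, -1.4, -1.8]
gripper_width: 51.5
grasp_force: 64.4
```

```bash
python3 c.py 38 29,-10.5,6.5 24,-9,6.2 20,-8,6
```

```text
8.15 [627.77   7.54 144.13] [ 0.26  0.46 -0.1  -0.02 -1.   -0.76] [-0.61 -1.41 -1.8 ] 51.46245312392798
tip now 29.006842027717035 tongue [-11.5  -89.97   6.56] grip 64.35485243797302 F panel [-1.53 -0.15 -1.8 ] M [-0.02  0.72  0.01]
[-1.0, -0.0, 0.1, 0.001, -0.0, -0.002]
[-4.5, -0.0, 3.4, 0.001, -0.087, -0.002]
[-7.3, -0.0, 5.8, 0.001, -0.157, -0.002]
```

Request:
{"method": "servo_tool", "body": {
  "rows": [
    [[45, 0, 0, -2, 0, 0, 0], [45, 0, 0, -2, 0, 0, 0]]
  ]
}}

```text
clock: 8.4
position: [628.7, 8.8, 146.4]
ee_rot: [-0.508, 0.862, 0.005, 0.008]
contact_force: [0.5, -1.4, -2.1]
gripper_width: 51.2
grasp_force: 64.4
```

```bash
sed -i 's/gz=42/gz=43/' g.py; python3 c.py 38 26,-11,7 24,-9.5,7 20,-8.5,7 
```

```text
8.4 [628.73   8.82 146.38] [ 0.26  0.45 -0.1  -0.02 -1.   -0.76] [ 0.54 -1.43 -2.08] 51.15258071058952
tip now 28.955996839455292 tongue [-10.43 -90.19   7.96] grip 64.37245488166809 F panel [-0.99 -1.17 -2.08] M [ 0.01  0.05 -0.02]
[-0.5, 0.2, 2.7, 0.0, -0.052, 0.0]
[-2.9, 0.2, 3.9, 0.0, -0.086, 0.0]
[-5.6, 0.2, 6.1, 0.0, -0.156, 0.0]
```

Request:
{"method": "servo_tool", "body": {
  "rows": [
    [[45, -1, 0, 1.4, 0, -0.045, 0], [45, -2.7, 0, 3, 0, -0.086, 0], [45, -4, 0, 4, 0, -0.12, 0], [45, -5.5, 0, 5, 0, -0.156, 0], [45, -5.5, 0, 5, 0, -0.156, 0]]
  ]
}}

```text
clock: 9.02
position: [630.9, 12.9, 141.3]
ee_rot: [-0.505, 0.859, 0.044, 0.075]
contact_force: [-0.0, 1.3, -1.2]
gripper_width: 51.3
grasp_force: 64.4
```

```bash
python3 c.py 38 20,-6.5,8 16,-5,7.5 14,-4,5 12,-3,4 10,-2,3 
```

```text
9.025 [630.93  12.89 141.26] [ 0.21  0.43 -0.1  -0.16 -0.93 -0.62] [-0.02  1.28 -1.23] 51.27830688167818
tip now 20.04277546190877 tongue [ -9.56 -90.14   7.89] grip 64.35902237892151 F panel [ 1.11  0.64 -1.23] M [-0.01  0.48 -0.01]
[-3.0, 0.1, 0.4, 0.001, -0.001, -0.001]
[-6.0, 0.1, 3.6, 0.001, -0.071, -0.001]
[-7.4, 0.1, 7.3, 0.001, -0.105, -0.001]
[-9.1, 0.1, 9.6, 0.001, -0.14, -0.001]
[-10.8, 0.1, 11.8, 0.001, -0.175, -0.001]
```

Request:
{"method": "servo_tool", "body": {
  "rows": [
    [[45, -1.5, 0, 0, 0, 0, 0], [45, -3, 0, 0, 0, 0, 0], [45, -4.5, 0, 2, 0, -0.035, 0], [45, -6, 0, 3.6, 0, -0.07, 0], [45, -6, 0, 3.6, 0, -0.07, 0]]
  ]
}}

```text
clock: 9.65
position: [634.0, 18.5, 138.6]
ee_rot: [-0.503, 0.856, 0.062, 0.105]
contact_force: [0.7, -0.9, -1.8]
gripper_width: 51.3
grasp_force: 64.4
```

```bash
python3 c.py 38 16,-5,7.5 14,-4,5 12,-3,3 10,-2,2 
```

```text
9.65 [633.96  18.54 138.56] [ 0.19  0.43 -0.1  -0.24 -0.9  -0.56] [ 0.67 -0.92 -1.81] 51.26415485468505
tip now 16.029321532046847 tongue [ -5.09 -90.05   7.25] grip 64.35986995697021 F panel [-0.48 -1.03 -1.81] M [-0.03  0.61 -0.04]
[-0.2, 0.1, -0.2, 0.001, -0.001, -0.002]
[-1.3, 0.1, 3.7, 0.001, -0.035, -0.002]
[-2.6, 0.0, 7.0, 0.001, -0.07, -0.002]
[-4.1, 0.0, 9.4, 0.001, -0.105, -0.002]
```

Request:
{"method": "servo_tool", "body": {
  "rows": [
    [[45, -0.7, 0, 2, 0, -0.017, 0], [45, -1.3, 0, 3.7, 0, -0.035, 0], [45, -2, 0, 5.5, 0, -0.052, 0], [45, -2.6, 0, 7, 0, -0.07, 0], [45, -2.6, 0, 7, 0, -0.07, 0]]
  ]
}}

```text
clock: 10.28
position: [636.1, 22.4, 132.3]
ee_rot: [-0.501, 0.851, 0.08, 0.134]
contact_force: [0.0, 0.1, -2.3]
gripper_width: 51.3
grasp_force: 64.4
```

```bash
python3 c.py 38 12,-2.5,2 10,-2,1 9,-1.5,0 
```

```text
10.275 [636.06  22.36 132.34] [ 0.16  0.43 -0.1  -0.32 -0.87 -0.48] [ 0.03  0.13 -2.29] 51.314446811222794
tip now 12.036203483745904 tongue [ -2.8  -90.04   2.95] grip 64.35899019241333 F panel [ 0.12  0.04 -2.29] M [0.02 0.73 0.04]
[-0.0, 0.0, 1.0, 0.001, -0.001, -0.001]
[-0.9, 0.0, 3.3, 0.001, -0.036, -0.001]
[-1.5, 0.0, 5.0, 0.001, -0.053, -0.001]
```

Request:
{"method": "servo_tool", "body": {
  "rows": [
    [[45, 0, 0, 1, 0, 0, 0], [45, -0.5, 0, 2.2, 0, -0.018, 0], [45, -0.9, 0, 3.3, 0, -0.036, 0], [45, -0.9, 0, 3.3, 0, -0.036, 0]]
  ]
}}

```text
clock: 10.78
position: [636.8, 23.7, 129.9]
ee_rot: [-0.5, 0.849, 0.089, 0.149]
contact_force: [-2.6, -3.9, 1.8]
gripper_width: 51.2
grasp_force: 64.8
```

```bash
python3 c.py 38 10,-2,1 9,-1.5,0;python3 snap.py pics/i3.png
```

```text
10.775 [636.78  23.67 129.91] [ 0.14  0.43 -0.1  -0.37 -0.86 -0.43] [-2.6  -3.92  1.82] 51.198160672543516
tip now 9.99033708953177 tongue [ -2.41 -90.02   1.45] grip 64.80549931526184 F panel [-4.69  0.37  1.82] M [0.19 1.9  0.14]
[-0.2, 0.0, 0.6, 0.001, 0.0, -0.001]
[-0.7, 0.0, 2.3, 0.001, -0.017, -0.001]
```

View pics/i3.png

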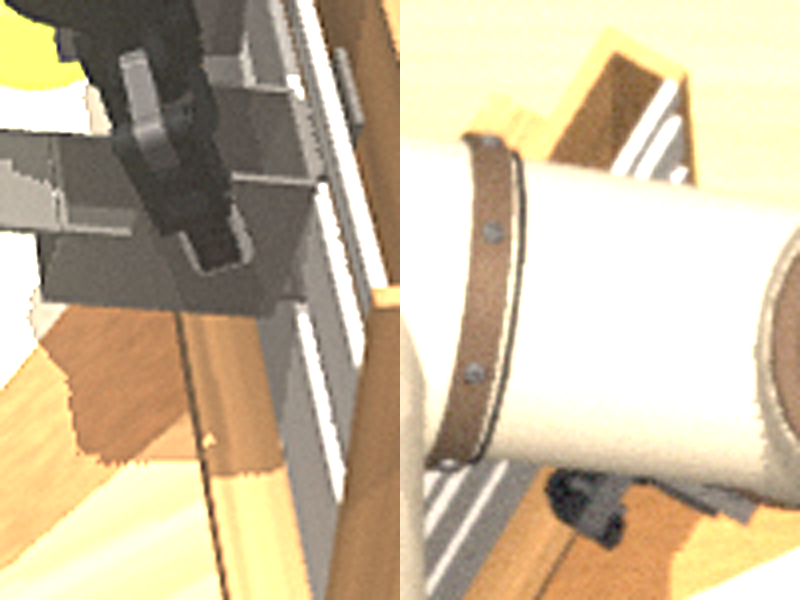

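Request:
{"method": "servo_tool", "body": {
  "rows": [
    [[60, 0, 0, 0, 0, 0, 0], [70, 0, 0, 0, 0, 0, 0], [85, 0, 0, 0, 0, 0, 0], [85, 0, 0, 0, 0, 0, 0], [85, 0, 0, 0, 0, 0, 0], [85, 0, 0, -30, 0, 0, 0], [85, 0, 0, -75, 0, 0, 0], [85, 0, 0, -120, 0, 0, 0], [85, 0, 0, -120, 0, 0, 0]]
  ]
}}

```text
clock: 12.0
position: [618.9, -12.7, 247.5]
ee_rot: [-0.5, 0.848, 0.086, 0.154]
contact_force: [0.4, -0.6, -1.3]
gripper_width: 85.1
grasp_force: 0.0
```

```bash
python3 - <<'E'
from h import *
t=arm.get_image("scene")[:,:,::-1]
cv2.imwrite("pics/r1.png",cv2.convertScaleAbs(cv2.resize(t[100:340,270:450],None,fx=2.5,fy=2.5,interpolation=cv2.INTER_CUBIC),alpha=1.8,beta=15))
E
cat > e.py <<'E'
from g import *
d=np.radians
th=d(9);c,S=np.cos(th),np.sin(th)
tg=panel(-1,-90,0); led=tg+N*(-96*c-26*S)+Z*(96*S-26*c); print("ledge",(led-G0)@np.c_[N,PY,Z],led)
R=tool(YP,0.0)
print("F",np.array(s['contact_force'])@np.c_[N,PY,Z],"pos",(np.array(s['position'])-G0)@np.c_[N,PY,Z])
rows([(led+Z*60,R),(led+Z*8,R),(led,R),(led-Z*18,R)])
E
python3 e.py
```

```text
12.05 [617.78 -11.98 244.59] [ 0.09  0.3  -0.   -0.33 -1.08 -0.47] [-1.05  0.37 -1.69] 84.85664480648046
ledge [-99.89 -90.   -10.66] [601.79 -39.39 149.34]
F [-0.18  1.1  -1.69] pos [-68.16 -90.69  84.59]
[41.9, 0.7, 22.1, -0.003, 0.352, -0.001]
[59.9, 0.9, 71.0, -0.003, 0.352, -0.001]
[62.6, 0.9, 78.5, -0.003, 0.352, -0.001]
[68.8, 0.9, 95.4, -0.003, 0.352, -0.001]
```

View pics/r1.png

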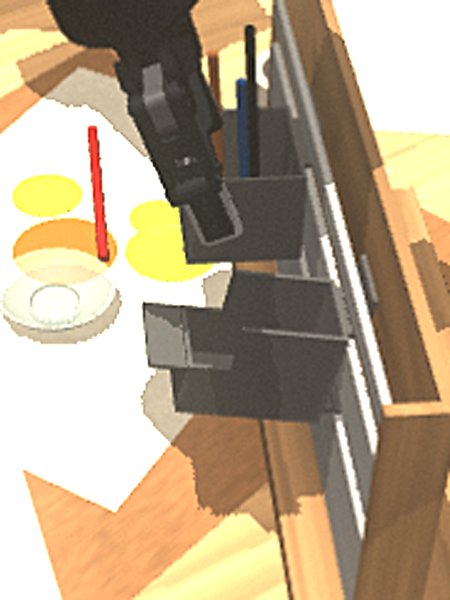

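Request:
{"method": "servo_tool", "body": {
  "rows": [
    [[0, 42, 0.5, 0, 0, 0.18, 0], [0, 42, 0.5, 22, 0, 0.352, 0], [0, 42, 0.5, 22, 0, 0.352, 0], [0, 42, 0.5, 22, 0, 0.352, 0], [0, 42, 0.5, 22, 0, 0.352, 0], [0, 51, 0.8, 46, 0, 0.352, 0], [0, 60, 1, 69, 0, 0.352, 0], [0, 60, 1, 69, 0, 0.352, 0], [0, 60, 1, 69, 0, 0.352, 0]]
  ]
}}

```text
clock: 13.18
position: [601.1, -40.3, 158.5]
ee_rot: [-0.507, 0.862, -0.001, -0.0]
contact_force: [-0.2, -0.4, 0.2]
gripper_width: 0.3
grasp_force: 0.0
```

```bash
python3 e.py
```

```text
13.175 [601.08 -40.28 158.5 ] [ 0.2   0.41 -0.15  0.   -1.01 -0.71] [-0.21 -0.36  0.24] 0.3261786577909368
ledge [-99.89 -90.   -10.66] [601.79 -39.39 149.34]
F [-0.42  0.01  0.24] pos [-101.01  -89.81   -1.5 ]
[-1.1, -0.2, -50.8, -0.001, -0.001, -0.001]
[-1.1, -0.2, 1.2, -0.001, -0.001, -0.001]
[-1.1, -0.2, 9.2, -0.001, -0.001, -0.001]
[-1.2, -0.2, 27.2, -0.001, -0.001, -0.001]
```

Request:
{"method": "servo_tool", "body": {
  "rows": [
    [[0, -1, 0, 4, 0, 0, 0], [0, -1, 0, 7, 0, 0, 0], [0, -1.5, 0, 9, 0, 0, 0], [0, -1.5, 0, 11, 0, 0, 0], [0, -2, 0, 12.5, 0, 0, 0], [0, -2, 0, 14, 0, 0, 0]]
  ]
}}

```text
clock: 13.92
position: [600.8, -38.1, 142.3]
ee_rot: [-0.507, 0.862, 0.0, -0.002]
contact_force: [0.5, 0.0, -0.4]
gripper_width: 0.1
grasp_force: 0.0
```

Request:
{"method": "servo_tool", "body": {
  "rows": [
    [[0, 0, 0, 1.5, 0, 0, 0], [0, 0, 0, 3, 0, 0, 0], [0, 0, 0, 4.5, 0, 0, 0], [0, 0, 0, 6, 0, 0, 0], [0, 0, 0, 6, 0, 0, 0]]
  ]
}}

```text
clock: 14.55
position: [601.2, -38.1, 136.9]
ee_rot: [-0.507, 0.862, -0.0, -0.001]
contact_force: [-0.7, 0.7, 0.8]
gripper_width: -0.3
grasp_force: 0.0
```

Request:
{"method": "servo_tool", "body": {
  "rows": [
    [[0, 0, 0, 1.3, 0, 0, 0], [0, 0, 0, 2.6, 0, 0, 0], [0, 0, 0, 2.6, 0, 0, 0]]
  ]
}}

```text
clock: 14.92
position: [601.2, -38.1, 134.3]
ee_rot: [-0.507, 0.862, -0.0, -0.001]
contact_force: [0.3, -0.0, -0.3]
gripper_width: 0.3
grasp_force: 0.0
```

```bash
python3 e.py | head -3; python3 - <<'E'
from h import *
t=arm.get_image("scene")[:,:,::-1]
cv2.imwrite("pics/p1.png",cv2.convertScaleAbs(cv2.resize(t[170:320,300:440],None,fx=4,fy=4,interpolation=cv2.INTER_CUBIC),alpha=1.8,beta=15))
E
```

```text
14.925 [601.22 -38.12 134.29] [ 0.21  0.43 -0.18  0.   -0.96 -0.71] [ 0.35 -0.05 -0.26] 0.3306540664596394
ledge [-99.89 -90.   -10.66] [601.79 -39.39 149.34]
F [ 0.13 -0.33 -0.26] pos [-99.05 -88.89 -25.71]
```

```bash
python3 - <<'E'
from g import *
for th in (0,3,6,9,12):
    c,S=np.cos(np.radians(th)),np.sin(np.radians(th)); tg=panel(-1,-90,0)
    P=lambda x,y,z: tg+N*(x*c+z*S)+PY*y+Z*(-x*S+z*c)
    q=proj("scene",[P(-107,-26,-26),P(-107,26,-26),P(-85,-26,-62),P(0,-26,-62),P(9,-20,29)])
    print(th,((q-[270,100])*2.5).round().tolist(),"p1",((q-[300,170])*4).round().tolist())
E
```

```text
14.975 [601.29 -38.1  134.36] [ 0.21  0.43 -0.18  0.   -0.96 -0.71] [-0.68  0.39  0.32] 0.28630738049529514
0 [[152.0, 390.0], [145.0, 328.0], [190.0, 433.0], [336.0, 425.0], [364.0, 299.0]] p1 [[123.0, 345.0], [113.0, 245.0], [184.0, 412.0], [417.0, 399.0], [462.0, 199.0]]
3 [[150.0, 383.0], [143.0, 321.0], [185.0, 428.0], [330.0, 425.0], [367.0, 300.0]] p1 [[119.0, 333.0], [109.0, 233.0], [176.0, 404.0], [409.0, 400.0], [467.0, 200.0]]
6 [[148.0, 376.0], [142.0, 314.0], [180.0, 422.0], [325.0, 425.0], [369.0, 301.0]] p1 [[117.0, 322.0], [106.0, 222.0], [168.0, 395.0], [400.0, 400.0], [471.0, 201.0]]
9 [[147.0, 369.0], [140.0, 306.0], [175.0, 417.0], [319.0, 425.0], [372.0, 301.0]] p1 [[115.0, 310.0], [105.0, 210.0], [160.0, 386.0], [391.0, 399.0], [475.0, 202.0]]
12 [[146.0, 361.0], [140.0, 299.0], [171.0, 411.0], [314.0, 424.0], [374.0, 302.0]] p1 [[114.0, 298.0], [104.0, 198.0], [154.0, 377.0], [382.0, 399.0], [479.0, 204.0]]
```

View pics/p1.png

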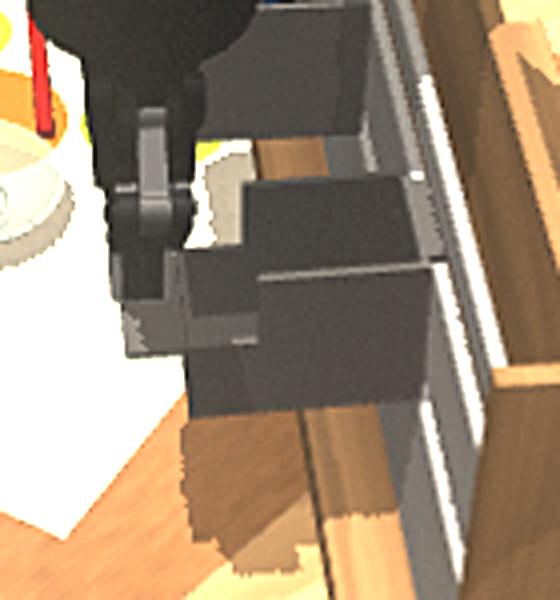

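Request:
{"method": "servo_tool", "body": {
  "rows": [
    [[0, 0, 0, -20, 0, 0, 0], [0, 0, 0, -60, 0, 0, 0], [0, 40, 0, -120, 0, 0, 0], [0, 60, 0, -160, 0, 0, 0], [0, 60, 0, -160, 0, 0, 0], [0, 60, 0, -160, 0, 0, 0], [0, 60, 0, -160, 0, 0, 0]]
  ]
}}

```text
clock: 15.85
position: [572.1, -89.9, 292.9]
ee_rot: [-0.508, 0.862, 0.001, -0.003]
contact_force: [1.1, -0.0, -0.2]
gripper_width: -0.2
grasp_force: 0.0
```

```bash
python3 - <<'E'
from h import *
t=arm.get_image("scene")[:,:,::-1]
a=cv2.convertScaleAbs(cv2.resize(t[170:320,300:440],None,fx=4,fy=4,interpolation=cv2.INTER_CUBIC),alpha=1.8,beta=15)
b=cv2.imread("pics/p1.png");d=cv2.absdiff(a,b).max(2)
print("bin body diff frac",(d[240:420,180:440]>60).mean(), "panel/holder", (d[0:180,340:]>60).mean())
g=a.astype(int).sum(2)
print("lower edge col 210 & 330, front corner:",[ [y for y in range(300,450) if g[y,x]-g[y-1,x]>25][:3] for x in(140,210,280)])
s=arm.read_state();print(s['clock'],s['position'],s['contact_force'])
E
```

```text
bin body diff frac 0.009871794871794872 panel/holder 0.0703030303030303
lower edge col 210 & 330, front corner: [[334, 335, 336], [314, 315, 316], [411, 412]]
15.9 [572.20051056 -89.88333244 292.91442525] [-0.2089689   0.49536219  0.49066994]
```

```bash
python3 -c "
from bench import arm
print(arm.job_done())"
```

```text
the job is handed in; nothing more can be done
None
```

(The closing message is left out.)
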